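# Hook out the drying tray and load a plaque

### The job

Take the hook from the cork mat, catch its prong in the finger hole of the drying cabinet's tray and with it pull the tray out to its stop, keeping the gripper itself off the tray and the cabinet. Lay the hook back down flat on its mat, prong down, then slide the smaller of the two plaques from the wooden stand down into the slot in the tray until it stands fully home on the tray's floor, and let go. Leave the larger plaque and everything else on the table undisturbed.

Things in the scene. Friction and masses are not known exactly. Their poses are not given: they have to be found in the camera images.
- cabinet: Fixed grey sheet-metal drying cabinet, a box 200 (x) x 170 (y) x 120 mm high, open at the front; origin at the centre of its underside. Its front looks along its own -x, and the tray slides out that way. Place and yaw vary; it stands on the robot's left, front towards the robot's right.
- tray (a joint): How far the steel tray is pulled out along the cabinet's -x, m: 0 shut, 0.110 at its stop. Starts 0 to 15 mm out, slides stiffly (2 N friction plus some damping), stays where it is left. The tray is 150 mm wide; floor 30 mm, top of its front wall 52 mm and of its side walls 42 mm above the table.
- hole (a point): Centre of the finger hole at the lip's upper face, 40 mm above the table; moves with the tray, axes as the cabinet's. The lip, a level steel plate 5 mm thick and 52 mm wide, sticks 40 mm out of the tray's front wall; the round 22 mm hole goes straight down through its middle, free below to the table. Shut, it is 117 mm in front of the cabinet's origin (17 mm before its face).
- slot (a point): Centre of the slot's floor, 30 mm above the table; moves with the tray, axes as the cabinet's, 62 mm behind the hole (+x). The slot lies across the tray: 13 mm wide (x), 88 mm long (y), 18 mm deep between two aluminium rails, open on top, closed at both ends. Inside the cabinet until the tray is pulled out, then 65 mm before its face.
- hook: Loose pull-hook, 0.12 kg. Wooden handle, a flat-sided bar 80 (x) x 22 (y) x 34 mm high; origin at the centre of its flat underside. At its +x end, 30 mm up, an 8 mm round steel shank runs along +x and bends straight down at x = 100 mm into an 8 mm prong that ends 2 mm above the underside's level, 24 mm below the shank's lower side. It lies prong down on the mat.
- hook_tip (a point): Lower end of the hook's prong: 100 mm along +x and 2 mm up from the hook's origin.
- mat: Fixed cork mat 130 (x) x 100 (y) x 4 mm thick, the hook's place; origin at the centre of its underside on the table.
- stand: Fixed low wooden plaque stand 86 (x) x 120 (y) x 20 mm high; origin at the centre of its underside. Two slots across it, along y, at x = -30 and +30 mm, each 13 mm wide and open at the ends, floor 6 mm above the table; a plaque stands in each.
- plaque: The smaller plaque: loose upright terracotta slab, 10 mm thick (x), 80 mm wide (y), 75 mm high, 0.12 kg, with a shallow white rosette on its -x face about 36 mm up; origin at the centre of its lower edge. Stands in either slot of the stand. Either way round is fine in the tray.
- wide_plaque: The larger plaque, to be left: 10 mm thick (x), 104 mm wide (y), 82 mm high; origin at the centre of its lower edge. Stands in the stand's other slot.
- bowl: Bystander: small brass bowl 60 mm across, 35 mm high; origin at the centre of its underside.
- tumbler: Bystander: open steel tumbler 60 mm across, 85 mm high, beside the tray's path; origin at the centre of its underside.
- jar: Bystander: glass jar 60 mm across, 70 mm high, on the other side of the tray's path; origin at the centre of its underside.
- bottle: Bystander: white plastic bottle 48 mm across, 130 mm high; origin at the centre of its underside.
- brush: Bystander: paint brush 170 mm long, lying along its x on the table.
- dish: Bystander: shallow terracotta dish 72 mm across, 16 mm high, standing on the cabinet's top; origin at the centre of its underside.
- tin: Bystander: metal tin 66 mm across, 90 mm high; origin at the centre of its underside.
Not all that is in view belongs to the job. Leave any turquoise look-alike of the plaque alone.

How it is judged:
On the way, in this order (a step that is already met when the one before it is completed fails the run):
1. The hook's prong is down in the finger hole, the tray still in (horizontal distance between hook_tip and hole below 0.012 m and z of hook_tip in the frame of hole between -0.032 and -0.007 m and value of joint tray below 0.05 m), for 0.05 s.
2. The tray is out to its stop, the hook's prong still in the hole (horizontal distance between hook_tip and hole below 0.012 m and z of hook_tip in the frame of hole between -0.032 and -0.007 m and value of joint tray above 0.098 m), for 0.05 s.
3. The hook lies on its mat again, let go (x of hook in the frame of mat between -0.065 and 0.065 m and y of hook in the frame of mat between -0.05 and 0.05 m and height (world z) of hook below 0.008 m and angle between hook's own z axis and vertical below 0.1 rad and linear speed of hook below 0.02 m/s and contact force between the fingers and hook below 0.1 N), for 0.2 s.
At the end, for the whole second after the job is handed in: Tray at least 95 mm out. Smaller plaque at rest in the slot: lower edge within 4 mm of the floor and of the middle along x, 8 mm along y; within 0.2 rad of upright, 0.12 of square, either way round. Hook at rest on the mat, handle centre over it, underside within 4 mm of its top, level to 0.1 rad (value of joint tray above 0.095 m and x of plaque in the frame of slot between -0.004 and 0.004 m and y of plaque in the frame of slot between -0.008 and 0.008 m and z of plaque in the frame of slot between -0.004 and 0.004 m and angle between plaque's own z axis and vertical below 0.2 rad and angle between the x axis of plaque and the x axis of cabinet, either way round below 0.12 rad and linear speed of each of plaque, hook below 0.02 m/s and x of hook in the frame of mat between -0.065 and 0.065 m and y of hook in the frame of mat between -0.05 and 0.05 m and height (world z) of hook below 0.008 m and angle between hook's own z axis and vertical below 0.1 rad); the robot touches nothing.
It fails at once if The gripper or arm presses on the cabinet or its tray (over 3 N) (contact force between any of the fingers, the arm and cabinet above 3 N).
It fails at once if The larger plaque is moved by more than 15 mm or toppled (distance of wide_plaque from where it was at the start of the episode above 0.015 m or angle between wide_plaque's own z axis and vertical above 0.5 rad).
It fails at once if A bystander is moved by more than 25 mm (distance of any of bowl, tumbler, jar, bottle, brush, dish, tin from where it was at the start of the episode above 0.025 m).
It also fails if it takes over 72 s, if anything falls off the work surface, if the arm or the gripper's body presses on something with over 40 N, if the wrist force passes 120 N, or if a joint passes its speed limit or range.

### The arm

A 6-joint arm with a two-finger parallel gripper is mounted at the origin on the work surface. World frame = base frame: x ahead of the robot, y to its left, z up, the work surface at z = 0. Lengths are in m, angles in rad, forces in N, time in s.
With the tool pointing down it reaches from about 0.4 to 0.925 m from the base axis. Payload 3.4 kg.
Tool frame: the origin (TCP) lies midway between the tips of the shut fingers; the grasp point (between the pads) lies behind it (robot.pinch_z is the z of the grasp point in the tool frame, in m); z points along the fingers, y is the direction in which the jaws open and shut (so a half turn about z gives the same grasp; the last joint's range is limited). The gripper opens to 85 mm and grips with 20 to 120 N. Pads are 22 mm wide; open, the fingers measure 114 mm over their backs; the gripper's body (76 mm by 85 mm) begins 54 mm behind the grasp point. The pads swing forward as they close: fully open they stand 13 mm farther back than shut.
Start: joints at [-1.24, 0.307, 1.506, -0, 1.328, -0.073], TCP at [0.226, -0.529, 0.206] pointing down, gripper open.
Joint ranges: [-3.12, 3.12], [-1.05, 2.28], [0.14, 2.33], [-1.42, 4.57], [0.1, 2.73], [-2.68, 2.68]. Speed limits (rad/s): [2.57, 2.57, 3.14, 3.14, 3.14, 3.14].

### API

Orientations are given as a rotation vector (axis times angle).
In Python, from cell import robot, grab_frame, finder gives the robot as it stands.
- The arm moves only by the tool apply_moves, never from a script. Its argument "rows" is a list of rows, each a list of 5 numbers: the closure, from 0 (fully open) to 1 (shut), then the shift along the world's x, y, z in mm, then the turn about the world's z in degrees. In form: [[claw, x, y, z, twist], ...]. A call has 1 to 10 rows; each row is the pose to reach, as a shift and turn from the pose measured when the call began; what a row does not reach only later rows make up. A row lasts 1/8 s, in which the tool goes at most 62.5 mm and 10.7 degrees, less where a joint would pass 70% of its speed; a pose out of reach is approached as far as the arm can. A call with a gripper value outside its range is refused whole. The fingers move at their own pace and stop on an object; the grip force is fixed at half the most. Time passes only in rows, so rows that repeat a pose let the fingers close. It gives the time, the measured TCP pose, the force and the opening at its end, in the units of the state.
- robot.read_state(): the state, without advancing time (a new reading comes with each control period).
- grab_frame(name): name is "scene" or "top"; returns a dict with "pixels" (420x560x3 uint8, blue, green, red), "intrinsics" (3x3 intrinsics, pixels), "eye" and "rotation" of the camera in the world. Camera axes: x right, y up, looking along -z (the intrinsics and any distortion apply to the point x, -y, -z); pixel columns grow to the right and rows downward; lengths in m; the calibration is good to about 2 mm. A picture is of the moment at which its call begins. There is no depth.
- robot.job_done(): hands the job in, once; it reports no verdict.
Trained networks look in a picture, given as the dict that the camera call returned (one of the last four; its "shot" number tells which), for a name from the list of things; names that differ only in an ending like _2 or _b are one class to them, and where a whole thing is asked for, a point or a joint stands for the part that bears it (a point fixed in the world has none). Each returns a list of dicts, best first, with "score" (0 to 1); they miss things now and then, are a little off and sometimes report something else, mostly with a low value. They report only what shows in the picture. A call takes as long as a camera call. They do not tell look-alikes from the thing itself.
- finder.cut_out(label, picture): "mask" (420x560 bool, what is visible of it) and "at" ([column, row] in pixels, amid what is visible of it).
- finder.spot_point(label, picture): "at" ([column, row] in pixels: a listed point, or the origin of a listed thing).
The state is a dict: "t": time; "qpos": joint angles; "qvel": joint speeds; "joint_efforts": joint torques, N m; "eef_pos": TCP position; "orientation": TCP orientation; "ft_force": force on the tool from outside, world axes, zero at the start; "wrist_torque": the same for the moment, N m; "finger_gap": finger opening in m.
Only numpy, scipy, OpenCV 4.12 (cv2) and the standard library are available. Lean on these libraries where they do the work, as an engineer would, in place of code of your own. Each camera call takes 0.05 s, during which the arm holds its last target. There are 200 camera calls.

## Working session

There is one attempt and no reset: what is moved stays moved. The work goes in short steps, Python scripts to look and compute and a tool call to move; the robot and the scene stay as the last step left them, time stands still between calls to the robot, and variables do not carry over. Pictures are saved under pics/ and viewed, about 8 in all and at most 12, crops included, and the job is handed in when it is done.

Besides the shell and the picture viewer there is one more tool, called after "Request:" as name([rows], argument=value, ...), one row to a line, values as JSON. apply_moves: Moves the arm, as the interface text tells. Its arguments: {"type":"object","properties":{"rows":{"type":"array"}},"required":["rows"]}

```bash
mkdir -p pics; ls; cat > h.py <<'E'
import numpy as np, cv2
from cell import robot, grab_frame, finder
def ray(f,px):
    K=np.array(f["intrinsics"]);R=np.array(f["rotation"]);
    d=np.linalg.inv(K)@np.array([px[0],px[1],1.0]); d=np.array([d[0],-d[1],-d[2]])
    return np.array(f["eye"]),R@d
def at_z(f,px,z):
    e,d=ray(f,px); return e+d*(z-e[2])/d[2]
def proj(f,P):
    K=np.array(f["intrinsics"]);R=np.array(f["rotation"])
    c=R.T@(np.array(P)-np.array(f["eye"])); q=K@np.array([c[0],-c[1],-c[2]]); return q[:2]/q[2]
E
python3 - <<'E'
from h import *
print(robot.read_state(), robot.pinch_z)
fs={n:grab_frame(n) for n in("scene","top")}
for n,f in fs.items():
    print(n,{k:v for k,v in f.items() if k!="pixels"})
    cv2.imwrite(f"pics/{n}0.png",f["pixels"])
Z=dict(cabinet=0,hole=.04,slot=.03,hook=.004,hook_tip=.006,mat=0,stand=0,plaque=.006,wide_plaque=.006,bowl=0,tumbler=0,jar=0,bottle=0,brush=0,dish=.12,tin=0)
for k,z in Z.items():
    for n,f in fs.items():
        for r in finder.spot_point(k,f)[:3]:
            print(k,n,round(r["score"],2),np.round(r["at"],1),np.round(at_z(f,r["at"],z),3))
E
```

```text
pics
{'t': 0.0, 'qpos': array([-1.24051474e+00,  3.07543490e-01,  1.50769293e+00, -3.24746043e-05,
        1.32842253e+00, -7.35335503e-02]), 'qvel': array([-0.00200197, -0.00019224, -0.0002856 ,  0.00092176,  0.00017826,
        0.00099077]), 'joint_efforts': array([ 5.05706575e-04, -4.57554388e+01, -2.51915538e+01, -1.99438764e-04,
        1.31225539e-02, -4.26272436e-06]), 'eef_pos': array([ 0.22563138, -0.52804127,  0.20489065]), 'orientation': array([-3.07576756e+00, -6.29612196e-01,  4.64321600e-04]), 'ft_force': array([-0.29334462,  0.72429744, -0.45563864]), 'wrist_torque': array([-0.04542059, -0.04110859,  0.02197998]), 'finger_gap': 0.08549685876833961} -0.0187
scene {'intrinsics': array([[403.88686528,   0.        , 277.71564642],
       [  0.        , 403.88686528, 214.74038558],
       [  0.        ,   0.        ,   1.        ]]), 'eye': array([ 0.88808061, -0.57479896,  0.81731659]), 'rotation': array([0.74833408, 0.21269766, 0.47625783]), 'shot': 1}
top {'intrinsics': array([[429.70042851,   0.        , 281.0627399 ],
       [  0.        , 429.70042851, 211.19144088],
       [  0.        ,   0.        ,   1.        ]]), 'eye': array([0.34402024, 0.0041681 , 1.13563248]), 'rotation': array([ 0.16429616, -0.11499808, -1.55175466]), 'shot': 2}Traceback (most recent call last):
  File "<stdin>", line 11, in <module>
  File "h.py", line 8, in at_z
    e,d=ray(f,px); return e+d*(z-e[2])/d[2]
                                       ~^^^
IndexError: invalid index to scalar variable.
```

Rotation is a rotation vector.

```bash
sed -i 's/R=np.array(f\["rotation"\])/R=cv2.Rodrigues(np.array(f["rotation"]))[0]/' h.py
cat > look.py <<'E'
from h import *
import sys
fs={n:grab_frame(n) for n in("scene","top")}
tag=sys.argv[1]
Z=dict(cabinet=0,hole=.04,slot=.03,hook=.004,hook_tip=.006,mat=0,stand=0,plaque=.006,wide_plaque=.006,bowl=0,tumbler=0,jar=0,bottle=0,brush=0,dish=.12,tin=0)
for n,f in fs.items(): cv2.imwrite(f"pics/{n}{tag}.png",f["pixels"])
for k in (sys.argv[2:] or Z):
    for n,f in fs.items():
        for r in finder.spot_point(k,f)[:3]:
            print(k,n,round(r["score"],2),np.round(r["at"],1),np.round(at_z(f,r["at"],Z[k]),3))
E
python3 look.py 1
```

```text
cabinet scene 0.65 [323.7 164.8] [0.51  0.373 0.   ]
cabinet top 0.83 [161.1 225.2] [0.506 0.364 0.   ]
hole scene 0.62 [307.2 180.5] [0.516 0.239 0.04 ]
hole top 0.62 [196.3 221.5] [0.511 0.26  0.04 ]
slot scene 0.89 [319.8 166.6] [0.517 0.325 0.03 ]
slot top 0.9 [183.  222.4] [0.51  0.297 0.03 ]
hook scene 0.89 [151.6 319. ] [ 0.399 -0.314  0.004]
hook scene 0.18 [325.3 166.4] [0.52  0.364 0.004]
hook top 0.95 [416. 274.] [ 0.387 -0.31   0.004]
hook top 0.55 [388.6 300.9] [ 0.317 -0.238  0.004]
hook_tip scene 0.83 [149.1 281.1] [ 0.326 -0.239  0.006]
hook_tip top 0.59 [391.  298.5] [ 0.324 -0.244  0.006]
hook_tip top 0.43 [400.9 213.7] [ 0.544 -0.276  0.006]
hook_tip top 0.39 [197.3 217.5] [0.527 0.266 0.006]
mat scene 0.58 [149.2 316.6] [ 0.388 -0.311  0.   ]
stand scene 0.92 [228.6 345.6] [ 0.587 -0.282  0.   ]
stand top 0.9 [399.3 201.1] [ 0.579 -0.274  0.   ]
plaque scene 0.95 [216.3 339.3] [ 0.557 -0.285  0.006]
plaque scene 0.95 [221.6 271. ] [ 0.464 -0.13   0.006]
plaque top 0.71 [403.8 212.4] [ 0.548 -0.284  0.006]
plaque top 0.71 [343.4 244.3] [ 0.461 -0.124  0.006]
wide_p
[... 386 characters left out ...]
0.45 [293.1 271.7] [0.388 0.007 0.   ]
jar scene 0.95 [337.3 215.8] [0.638 0.185 0.   ]
jar top 0.96 [231.4 176.9] [0.642 0.179 0.   ]
bottle scene 0.79 [160.7 381.4] [ 0.509 -0.412  0.   ]
bottle top 0.92 [452.4 227.1] [ 0.511 -0.411  0.   ]
brush scene 0.56 [225.8 227.9] [ 0.388 -0.001  0.   ]
brush top 0.97 [295.4 274.6] [0.38  0.001 0.   ]
brush top 0.49 [303.7 141.6] [ 0.744 -0.017  0.   ]
dish scene 0.56 [318.4 129.1] [0.48  0.382 0.12 ]
dish scene 0.26 [146.3 285.1] [ 0.406 -0.296  0.12 ]
dish top 0.76 [134.2 231.2] [0.474 0.391 0.12 ]
tin scene 0.65 [350.2 284.4] [ 0.756 -0.011  0.   ]
tin scene 0.46 [150. 282.] [ 0.325 -0.237  0.   ]
tin top 0.96 [300.2 141.2] [ 0.746 -0.008  0.   ]
```

View pics/scene0.png

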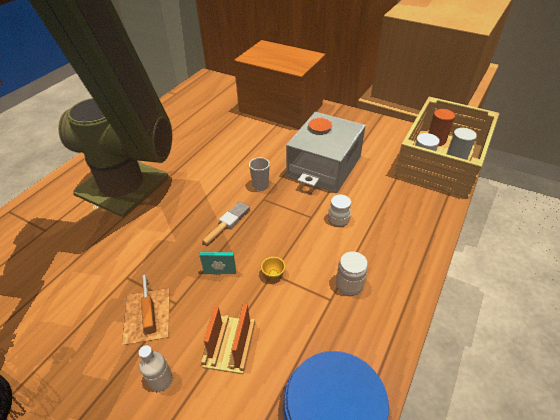

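View pics/top0.png

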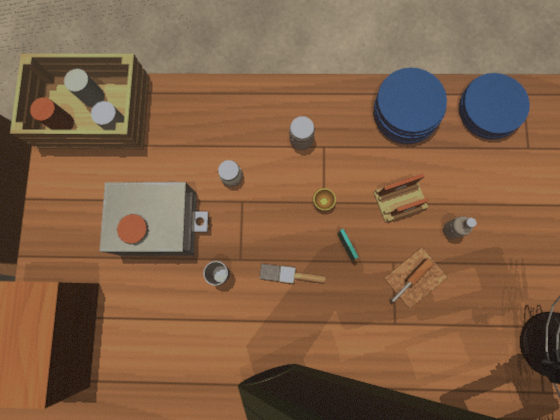

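Candidates for the smaller plaque: terracotta slab at scene (213,330)/top (404,210); larger terracotta slab (241,335)/(400,188); turquoise look-alike (218,263)/(348,245). The choice is the shorter terracotta one, near-robot slot; I'll check it in a close crop.

```bash
python3 - <<'E'
import cv2,numpy as np
t=cv2.imread('pics/top0.png');s=cv2.imread('pics/scene0.png')
def c(im,x,y,w,h): return cv2.resize(im[y:y+h,x:x+w],(400,300),interpolation=cv2.INTER_CUBIC)
a=np.hstack([c(t,370,160,100,75),c(t,370,240,100,75)]);b=np.hstack([c(s,180,295,100,75),c(s,260,130,100,75)])
cv2.imwrite('pics/c1.png',np.vstack([a,b]))
E
python3 - <<'E'
import sys; sys.path.insert(0,'.')
from h import *
for n in("scene","top"):
    f=grab_frame(n)
    for k in("cabinet","hook","mat","stand","plaque","wide_plaque","hole"):
        for r in finder.cut_out(k,f)[:2]:
            m=r["mask"].astype(np.uint8); ys,xs=np.nonzero(m)
            print(n,k,round(r["score"],2),np.round(r["at"]),m.sum(),[np.round(v,1) for v in cv2.minAreaRect(np.c_[xs,ys].astype(np.float32))])
E
```

```text
scene cabinet 0.59 [327. 149.] 4225 [array([322.8, 150.2]), array([74.2, 72.8]), np.float64(15.9)]
scene hook 0.89 [151. 310.] 540 [array([146.7, 303.1]), array([58.6, 12.7]), np.float64(84.8)]
scene mat 0.77 [142. 318.] 1764 [array([145., 316.]), array([56., 46.]), np.float64(90.0)]
scene stand 0.62 [226. 351.] 1429 [array([227.4, 342.9]), array([43.5, 58.3]), np.float64(13.4)]
scene plaque 0.88 [212. 330.] 553 [array([212.7, 331.1]), array([14., 50.]), np.float64(15.9)]
scene plaque 0.7 [216. 262.] 736 [array([217. , 262.5]), array([21., 36.]), np.float64(90.0)]
scene wide_plaque 0.74 [242. 336.] 653 [array([240.5, 334.9]), array([12.6, 64.5]), np.float64(14.0)]
scene wide_plaque 0.45 [144. 318.] 1739 [array([145., 316.]), array([55.1, 47.2]), np.float64(88.7)]
scene hole 0.69 [314. 170.] 1076 [array([313.2, 170.4]), array([47.5, 29.9]), np.float64(15.3)]
top cabinet 0.56 [156. 216.] 6258 [array([153.8, 219. ]), array([ 73.3, 108.4]), np.float64(89.2)]
top hook 0.87 [415. 279.] 451 [array([410.8, 280.8]), array([10.6, 56.6]), np.float64(45.0)]
top mat 0.91 [418. 283.] 1653 [array([415.3, 278. ]), array([41.1, 50.7]), np.float64(50.2)]
top stand 0.95 [400. 200.] 950 [array([400.7, 199.9]), array([31.9, 44.9]), np.float64(71.6)]
top plaque 0.78 [407. 211.] 179 [array([408.2, 206.8]), array([ 5.8, 36.2]), np.float64(68.2)]
top plaque 0.73 [418. 276.] 375 [array([411.3, 280.2]), array([10.6, 55.2]), np.float64(45.0)]
top wide_plaque 0.94 [403. 185.] 342 [array([400.9, 184.7]), array([ 8.4, 48.1]), np.float64(70.8)]
top hole 0.86 [186. 220.] 741 [array([195.5, 221.5]), array([57., 23.]), np.float64(90.0)]
top hole 0.69 [217. 276.] 498 [array([216.5, 273.5]), array([24., 24.]), np.float64(45.0)]
```

View pics/c1.png

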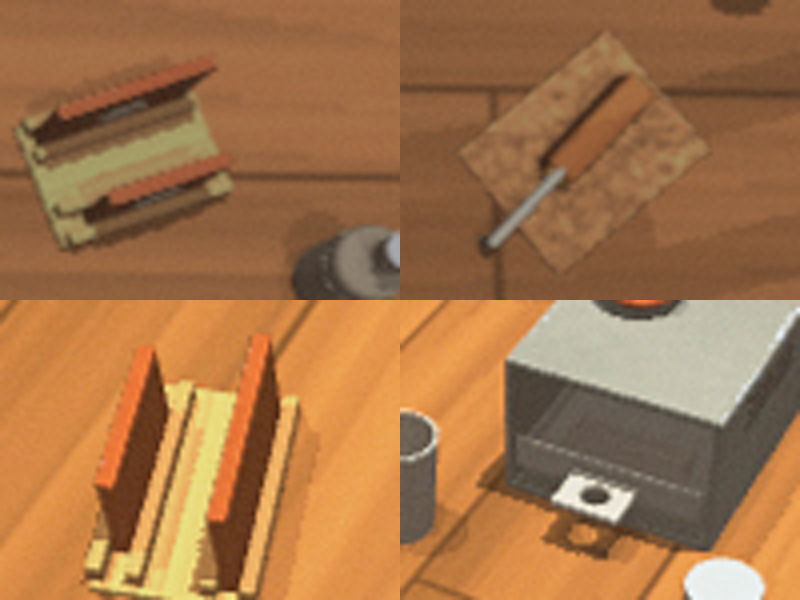

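```bash
python3 - <<'E'
from h import *
S=grab_frame("scene");T=grab_frame("top")
s=lambda x,y:((x-400)/4+260,(y-300)/4+130)
p=lambda x,y:(x/4+180,(y-300)/4+295)
h=lambda x,y:((x-400)/4+370,y/4+240)
q=lambda x,y:(x/4+370,y/4+160)
def o(n,f,a,b,z):
    A=at_z(f,a,z);B=at_z(f,b,z);d=B-A;print(n,A.round(4),B.round(4),"len",np.linalg.norm(d).round(4),"ang",np.degrees(np.arctan2(d[1],d[0])).round(1))
print("hole",at_z(S,s(596,495),.04),at_z(T,(200,221),.04))
o("roof S",S,s(507,362),s(722,425),.12)
o("hook T",T,h(643,88),h(489,243),.036)
o("plaqS",S,p(104,486),p(152,350),.081)
o("plaqT",T,q(112,197),q(230,160),.081)
o("wideS",S,p(217,515),p(263,338),.088)
o("wideT",T,q(62,112),q(214,62),.088)
# roof from top
g=cv2.cvtColor(T["pixels"],cv2.COLOR_BGR2HSV)
m=((g[...,1]<60)&(g[...,2]>100)).astype(np.uint8);m[:, :95]=0;m[:,215:]=0;m[:175]=0;m[265:]=0
m=cv2.morphologyEx(m,cv2.MORPH_OPEN,np.ones((5,5)))
c=max(cv2.findContours(m,0,2)[0],key=cv2.contourArea)
for b in [cv2.boxPoints(cv2.minAreaRect(c))]:
    print(b.round(1)); o("r1",T,b[0],b[1],.12);o("r2",T,b[1],b[2],.12);o("r3",T,b[2],b[3],.12)
E
```

```text
hole [0.51770164 0.24808977 0.04      ] [0.51282538 0.250539   0.04      ]
roof S [0.435  0.2647 0.12  ] [0.5999 0.2697 0.12  ] len 0.165 ang 1.8
hook T [ 0.4162 -0.3392  0.036 ] [ 0.3187 -0.2401  0.036 ] len 0.139 ang 134.5
plaqS [ 0.5729 -0.3251  0.081 ] [ 0.5499 -0.2515  0.081 ] len 0.0771 ang 107.4
plaqT [ 0.5421 -0.2506  0.081 ] [ 0.5662 -0.3239  0.081 ] len 0.0772 ang -71.7
wideS [ 0.6322 -0.3136  0.088 ] [ 0.5997 -0.2212  0.088 ] len 0.098 ang 109.4
wideT [ 0.5941 -0.2197  0.088 ] [ 0.627  -0.3145  0.088 ] len 0.1003 ang -70.9
[[100. 182.]
 [185. 182.]
 [185. 251.]
 [100. 251.]]
r1 [0.5946 0.4855 0.12  ] [0.5967 0.2744 0.12  ] len 0.2111 ang -89.5
r2 [0.5967 0.2744 0.12  ] [0.4279 0.2648 0.12  ] len 0.1691 ang -176.7
r3 [0.4279 0.2648 0.12  ] [0.4249 0.4697 0.12  ] len 0.2049 ang 90.8
```

Request:
apply_moves([
  [0,25,35,-5,10.6],
  [0,55,75,-10,21.2],
  [0,90,120,-20,31.8],
  [0,120,160,-30,42.4],
  [0,145,195,-50,53],
  [0,162,217,-75,63.6],
  [0,162,217,-75,74.2],
  [0,162,217,-75,84.8],
  [0,162,217,-75,95.4],
  [0,162,217,-75,106],
])

```text
t: 4.0
eef_pos: [0.3881, -0.3118, 0.1309]
orientation: [1.34, 2.841, -0.0]
ft_force: [-0.1, 0.1, -0.6]
finger_gap: 0.0854
```

```bash
cat > st.py <<'E'
from h import *
s=robot.read_state();R=cv2.Rodrigues(s["orientation"])[0]
print("t",s["t"],s["eef_pos"].round(4),"yawx",np.degrees(np.arctan2(R[1,0],R[0,0])).round(1),"tilt",R[:,2].round(3),"gap",s["finger_gap"],"q6",s["qpos"][5].round(2),"F",s["ft_force"].round(1))
E
python3 st.py; python3 look.py 2 hook hook_tip
python3 -c "
import cv2;t=cv2.imread('pics/top2.png')[225:345,335:495];cv2.imwrite('pics/c2.png',cv2.resize(t,(800,600),interpolation=2))"
```

```text
t 4.0 [ 0.3881 -0.3118  0.1309] yawx 129.5 tilt [ 0. -0. -1.] gap 0.08536315637457118 q6 -1.45 F [-0.1  0.1 -0.6]
hook scene 0.67 [151.1 317.4] [ 0.396 -0.311  0.004]
hook top 0.89 [416.5 273.5] [ 0.388 -0.311  0.004]
hook_tip scene 0.64 [150.6 282.9] [ 0.332 -0.241  0.006]
hook_tip top 0.88 [390.5 298.7] [ 0.323 -0.242  0.006]
```

View pics/c2.png

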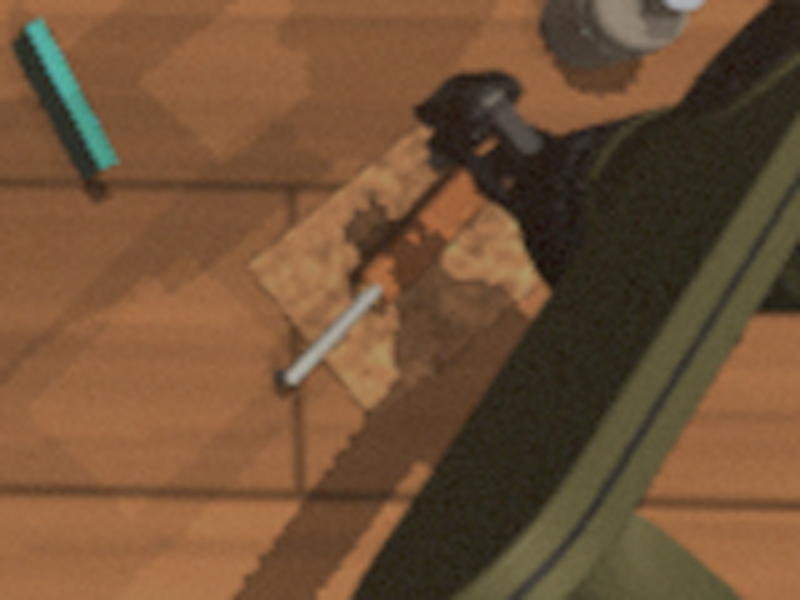

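The close view shows the handle (approx. 430,230) on the mat under the gripper, with the prong tip at (288,378). That matches the estimate, so I'll descend and grip.

Request:
apply_moves([
  [0.3,0,0,-40,5],
  [0.3,0,0,-80,5],
  [0.3,0,0,-105,5],
  [0.3,0,0,-120,5],
  [0.3,0,0,-120,5],
  [1,0,0,-120,5],
  [1,0,0,-120,5],
  [1,0,0,-120,5],
  [1,0,0,-120,5],
  [1,0,0,-120,5],
])

```text
t: 5.55
eef_pos: [0.3903, -0.3124, 0.0153]
orientation: [1.226, 2.885, -0.001]
ft_force: [-0.8, 7.8, 31.2]
finger_gap: 0.001
```

```bash
python3 st.py
```

```text
t 5.55 [ 0.3903 -0.3124  0.0153] yawx 133.9 tilt [ 0.006 -0.003 -1.   ] gap 0.001030176919760465 q6 -1.53 F [-0.8  7.8 31.2]
```

Request:
apply_moves([
  [1,0,0,0,0],
])

```text
t: 5.68
eef_pos: [0.3914, -0.3127, 0.0178]
orientation: [1.225, 2.882, -0.002]
ft_force: [0.1, 0.6, -0.8]
finger_gap: -0.0003
```

```bash
python3 st.py; python3 look.py 3 hook hook_tip
python3 -c "
import cv2,numpy as np;t=cv2.imread('pics/top3.png')[240:315,370:470];s=cv2.imread('pics/scene3.png')[255:345,100:220];r=lambda a:cv2.resize(a,(400,300),interpolation=2);cv2.imwrite('pics/c3.png',np.hstack([r(t),r(s)]))"
```

```text
t 5.675 [ 0.3914 -0.3127  0.0178] yawx 133.9 tilt [ 0.009 -0.005 -1.   ] gap -0.0002755411518088864 q6 -1.53 F [ 0.1  0.6 -0.8]
hook scene 0.7 [149.6 315.6] [ 0.39  -0.31   0.004]
hook top 0.53 [416.  274.3] [ 0.386 -0.31   0.004]
```

View pics/c3.png

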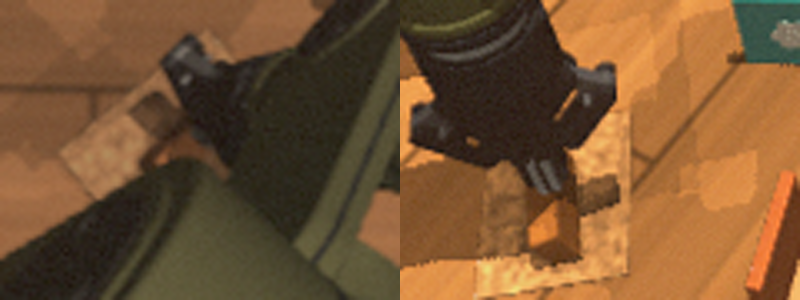

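The fingers (crop right 545,175) appear shut over or behind the handle without holding it. I'll open, rise and look.

Request:
apply_moves([
  [0.3,0,0,0,0],
  [0.3,0,0,2,0],
  [0.3,0,0,20,0],
  [0.3,0,0,60,0],
  [0.3,0,0,110,0],
  [0.3,0,-60,130,0],
  [0.3,0,-100,130,0],
])

```text
t: 6.85
eef_pos: [0.3915, -0.4156, 0.148]
orientation: [1.224, 2.881, -0.006]
ft_force: [0.6, -0.4, -0.6]
finger_gap: 0.0596
```

```bash
python3 st.py; python3 look.py 4 hook hook_tip
python3 -c "
import cv2,numpy as np;t=cv2.imread('pics/top4.png')[240:315,370:470];s=cv2.imread('pics/scene4.png')[255:345,100:220];r=lambda a:cv2.resize(a,(400,300),interpolation=2);cv2.imwrite('pics/c4.png',np.hstack([r(t),r(s)]))"
```

```text
t 6.85 [ 0.3915 -0.4156  0.148 ] yawx 134.0 tilt [ 0.009 -0.008 -1.   ] gap 0.05963096975302494 q6 -1.66 F [ 0.6 -0.4 -0.6]
hook scene 0.89 [152.  318.8] [ 0.4   -0.313  0.004]
hook scene 0.63 [322.7 164.5] [0.509 0.369 0.004]
hook scene 0.5 [339.3 219.7] [0.65  0.17  0.004]
hook top 0.87 [415.9 273.9] [ 0.387 -0.31   0.004]
hook_tip scene 0.9 [150.1 286.3] [ 0.338 -0.249  0.006]
hook_tip top 0.82 [387.  300.6] [ 0.318 -0.233  0.006]
```

View pics/c4.png

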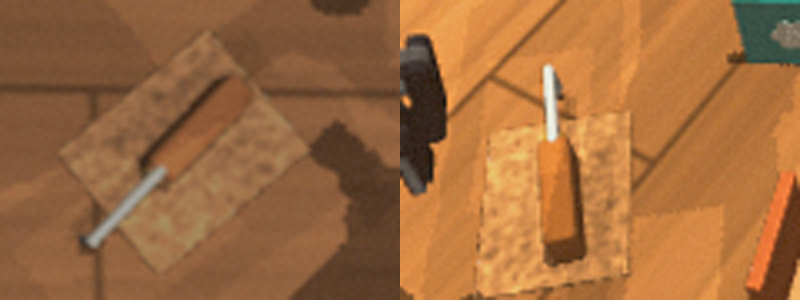

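```bash
python3 - <<'E'
from h import *
f=grab_frame("scene")
for z in (.018,.03,.038,.045): print(z,proj(f,[.391,-.313,z]).round(1),at_z(f,(143.5,312),z).round(3))
for d,z,n in((-.04,.038,"back"),(.04,.038,"front"),(.1,.038,"bend")):
    print(n,proj(f,[.388-.701*d,-.311+.713*d,z]).round(1))
E
python3 -c "
import cv2,numpy as np;s=cv2.imread('pics/scene3.png')[265:355,90:210];s2=cv2.imread('pics/scene4.png')[265:355,90:210];r=lambda a:cv2.resize(a,(400,300),interpolation=2)
r=lambda a:cv2.resize(a,(800,600),interpolation=2);cv2.imwrite('pics/c5.png',r(s))"
```

```text
0.018 [147.5 313.9] [ 0.38  -0.314  0.018]
0.03 [146.2 311.1] [ 0.387 -0.318  0.03 ]
0.038 [145.2 309.2] [ 0.393 -0.32   0.038]
0.045 [144.4 307.5] [ 0.397 -0.323  0.045]
back [145.6 323.6]
front [144.1 293.1]
bend [143.  272.4]
```

View pics/c5.png

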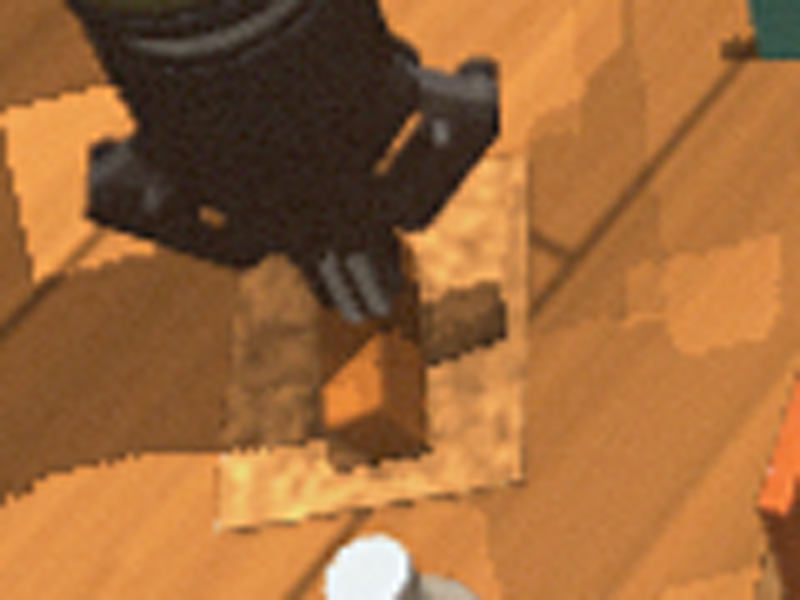

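The picture shows the shut fingertips (crop 365,310) resting on top of the handle at about z = 38 mm while the state says 17.8 mm. So readings run about 20 mm low in z, or equivalently the tips stand about 20 mm higher than the reading. I'll go deeper, watching the force.

Request:
apply_moves([
  [0.3,0,55,0,0],
  [0.3,-3,105,-20,0],
  [0.3,-3,105,-70,0],
  [0.3,-3,105,-110,0],
  [0.3,-3,105,-130,0],
  [0.3,-3,105,-140,0],
  [0.3,-3,105,-146,0],
  [0.3,-3,105,-146,0],
])

```text
t: 8.2
eef_pos: [0.3867, -0.3056, -0.0014]
orientation: [1.226, 2.888, 0.001]
ft_force: [-0.2, -0.0, -0.4]
finger_gap: 0.0601
```

```bash
python3 st.py
```

```text
t 8.2 [ 0.3867 -0.3056 -0.0014] yawx 134.0 tilt [ 0.004 -0.001 -1.   ] gap 0.06011982039028677 q6 -1.53 F [-0.2 -0.  -0.4]
```

Request:
apply_moves([
  [0.3,1,-5,-3,0],
  [0.3,1,-5,-7,0],
  [0.3,1,-5,-7,0],
  [0.8,1,-5,-7,0],
  [1,1,-5,-7,0],
  [1,1,-5,-7,0],
  [1,1,-5,-7,0],
  [1,1,-5,-7,0],
  [1,1,-5,-7,0],
])

```text
t: 9.32
eef_pos: [0.3879, -0.3108, -0.0081]
orientation: [1.226, 2.887, 0.001]
ft_force: [-0.2, 0.3, 6.1]
finger_gap: 0.0204
```

```bash
python3 st.py
```

```text
t 9.325 [ 0.3879 -0.3108 -0.0081] yawx 134.0 tilt [ 0.005 -0.001 -1.   ] gap 0.02036804634663952 q6 -1.53 F [-0.2  0.3  6.1]
```

Request:
apply_moves([
  [1,0,0,10,0],
  [1,0,0,50,0],
  [1,0,0,108,0],
  [1,15,45,118,-5],
  [1,30,100,118,-10],
  [1,45,155,118,-16],
  [1,60,210,118,-22],
  [1,75,265,118,-28],
  [1,90,315,118,-34],
  [1,105,360,118,-40],
])

```text
t: 10.58
eef_pos: [0.4927, 0.0512, 0.1101]
orientation: [2.143, 2.291, -0.002]
ft_force: [1.1, -0.3, -1.1]
finger_gap: 0.0206
```

Request:
apply_moves([
  [1,0,0,0,0],
  [1,0,0,0,0],
])

```text
t: 10.82
eef_pos: [0.4919, 0.0511, 0.11]
orientation: [2.141, 2.294, -0.004]
ft_force: [-1.5, -1.7, -1.2]
finger_gap: 0.0208
```

```bash
python3 st.py
```

```text
t 10.825 [0.4919 0.0511 0.11  ] yawx 94.0 tilt [ 0.001 -0.005 -1.   ] gap 0.020820556273778008 q6 -0.04 F [-1.5 -1.7 -1.2]
```

Request:
apply_moves([
  [1,14,45,0,-2],
  [1,27,85,-20,-2],
  [1,27,98,-50,-2],
  [1,27,98,-52,-2],
  [1,27,98,-52,-2],
])

```text
t: 11.45
eef_pos: [0.5186, 0.1475, 0.0583]
orientation: [2.182, 2.255, -0.006]
ft_force: [0.8, -0.1, -0.4]
finger_gap: 0.0206
```

```bash
python3 st.py; python3 look.py 6 hole hook_tip hook
python3 -c "
import cv2,numpy as np;t=cv2.imread('pics/top6.png')[180:255,170:270];s=cv2.imread('pics/scene6.png')[145:220,250:350];r=lambda a:cv2.resize(a,(400,300),interpolation=2);cv2.imwrite('pics/c6.png',np.hstack([r(t),r(s)]))"
```

```text
t 11.45 [0.5186 0.1475 0.0583] yawx 91.9 tilt [ 0.    -0.005 -1.   ] gap 0.02057005538874507 q6 0.17 F [ 0.8 -0.1 -0.4]
hole scene 0.95 [305.9 179.2] [0.511 0.242 0.04 ]
hole scene 0.43 [294.8 196.3] [0.516 0.162 0.04 ]
hole top 0.56 [197.5 220.7] [0.514 0.257 0.04 ]
hook_tip scene 0.72 [308.1 169.9] [0.48  0.321 0.006]
hook_tip scene 0.19 [226.3 345.3] [ 0.584 -0.286  0.006]
hook_tip top 0.66 [399.4 197.7] [ 0.587 -0.273  0.006]
hook_tip top 0.62 [198.1 218.6] [0.525 0.264 0.006]
hook scene 0.68 [293.1 196.2] [0.494 0.194 0.004]
hook top 0.69 [237.9 218.4] [0.527 0.157 0.004]
```

View pics/c6.png

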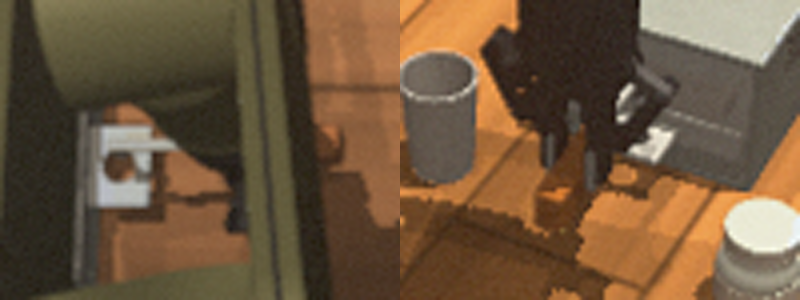

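```bash
python3 - <<'E'
from h import *
T=grab_frame("top")
print("bend end(+4mm)",at_z(T,(196.2,216.4),.104),"mid shank",at_z(T,(170+150/4,180+145/4),.104),"hole",at_z(T,(200,221.2),.04), "exp",proj(T,[.515,.2475,.104]))
g=T["pixels"][180:255,170:215];hsv=cv2.cvtColor(g,cv2.COLOR_BGR2HSV)
m=(hsv[...,1]<70)&(hsv[...,2]>130)
for r in range(26,56): print(r+180,''.join('#' if v else '.' for v in m[r]))
E
```

```text
bend end(+4mm) [0.51424755 0.24609444 0.104     ] mid shank [0.51495565 0.21827055 0.104     ] hole [0.51230024 0.25051231 0.04      ] exp [195.6464287  216.09034617]
206 .............................................
207 .............................................
208 .............................................
209 .............................................
210 .............................................
211 .............................#########.......
212 .........................#############.......
213 .........................#############.......
214 .........................##############......
215 .........................#################...
216 .........................##################..
217 .........................#####.#############.
218 .........................##.......####.......
219 ..................................####.......
220 ..................................###........
221 ........................##........###........
222 ........................##.........##........
223 ........................##...................
224 ........................###......#...........
225 ........................####..######.........
226 ........................##############.......
227 ........................#############........
228 ........................#############........
229 ........................#############........
230 ........................#############........
231 .........................###########.........
232 .............................................
233 .............................................
234 .............................................
235 .............................................
```

Top crop: hole at (120,165) → px (200,221), with the shank above it ending near (103,145), which is consistent with parallax. A small correction of (−1.5, +3) mm, then down with a force check.

Request:
apply_moves([
  [1,-1.5,3,-10,0],
  [1,-1.5,3,-22,0],
  [1,-1.5,3,-30,0],
  [1,-1.5,3,-36,0],
  [1,-1.5,3,-40,0],
  [1,-1.5,3,-40,0],
])

```text
t: 12.65
eef_pos: [0.5174, 0.1519, 0.0181]
orientation: [2.181, 2.256, -0.004]
ft_force: [-0.4, 0.2, -0.9]
finger_gap: 0.0208
```

```bash
python3 st.py
```

```text
t 12.65 [0.5174 0.1519 0.0181] yawx 91.9 tilt [ 0.001 -0.005 -1.   ] gap 0.02082325263048713 q6 0.18 F [-0.4  0.2 -0.9]
```

Request:
apply_moves([
  [1,0,-1,-5,0],
  [1,0,-1,-10,0],
  [1,0,-1,-11,0],
  [1,0,-1,-11,0],
])

```text
t: 13.15
eef_pos: [0.5174, 0.1509, 0.007]
orientation: [2.181, 2.256, -0.004]
ft_force: [-0.9, -0.1, -1.0]
finger_gap: 0.0211
```

```bash
python3 st.py; python3 look.py 7 hole
python3 -c "
import cv2,numpy as np;t=cv2.imread('pics/top7.png')[180:255,170:270];s=cv2.imread('pics/scene7.png')[145:220,250:350];r=lambda a:cv2.resize(a,(400,300),interpolation=2);cv2.imwrite('pics/c7.png',np.hstack([r(t),r(s)]))"
```

```text
t 13.15 [0.5174 0.1509 0.007 ] yawx 91.9 tilt [ 0.001 -0.005 -1.   ] gap 0.021060454705230908 q6 0.18 F [-0.9 -0.1 -1. ]
hole scene 0.73 [308.9 180.2] [0.52  0.242 0.04 ]
hole scene 0.67 [295.1 206.4] [0.535 0.127 0.04 ]
hole top 0.61 [197.6 218.2] [0.52  0.257 0.04 ]
```

View pics/c7.png

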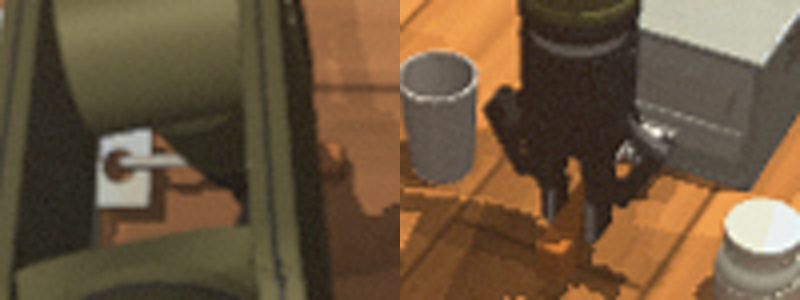

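The shank end is over the hole (crop 123,160) and there is no force, so the prong is in. Pulling along the cabinet's −x.

Request:
apply_moves([
  [1,0,-8,0,0],
  [1,0.5,-20,0,0],
  [1,1,-34,0,0],
  [1,1.5,-48,0,0],
  [1,2,-62,0,0],
  [1,2.5,-76,0,0],
  [1,3,-88,0,0],
  [1,3.5,-98,0,0],
  [1,3.5,-105,0,0],
  [1,3.5,-105,0,0],
])

```text
t: 14.6
eef_pos: [0.5217, 0.0452, 0.0073]
orientation: [2.181, 2.254, -0.003]
ft_force: [0.2, -0.0, -1.1]
finger_gap: 0.0207
```

```bash
python3 st.py
```

```text
t 14.6 [0.5217 0.0452 0.0073] yawx 91.9 tilt [ 0.003 -0.005 -1.   ] gap 0.02072894677935721 q6 -0.02 F [ 0.2 -0.  -1.1]
```

Request:
apply_moves([
  [1,0,-3,0,0],
  [1,0,-6,0,0],
  [1,0,-9,0,0],
  [1,0,-12,0,0],
  [1,0,-12,0,0],
])

```text
t: 15.22
eef_pos: [0.5208, 0.0437, 0.0066]
orientation: [-2.187, -2.246, -0.013]
ft_force: [-1.3, 40.8, -5.8]
finger_gap: 0.0208
```

```bash
python3 st.py; python3 look.py 8 hole slot
python3 -c "
import cv2,numpy as np;t=cv2.imread('pics/top8.png')[170:260,150:270];s=cv2.imread('pics/scene8.png')[145:235,240:360];r=lambda a:cv2.resize(a,(400,300),interpolation=2);cv2.imwrite('pics/c8.png',np.hstack([r(t),r(s)]))"
```

```text
t 15.225 [0.5208 0.0437 0.0066] yawx 91.5 tilt [ 0.001  0.011 -1.   ] gap 0.020808084146019635 q6 -0.04 F [-1.3 40.8 -5.8]
hole scene 0.58 [294.6 203.1] [0.528 0.138 0.04 ]
hole scene 0.4 [302.7 190.5] [0.524 0.194 0.04 ]
hole top 0.94 [238.3 219.5] [0.518 0.151 0.04 ]
slot scene 0.83 [303.5 191.5] [0.524 0.201 0.03 ]
slot top 0.57 [218.9 224.5] [0.506 0.203 0.03 ]
slot top 0.43 [301.4 141. ] [ 0.736 -0.011  0.03 ]
```

View pics/c8.png

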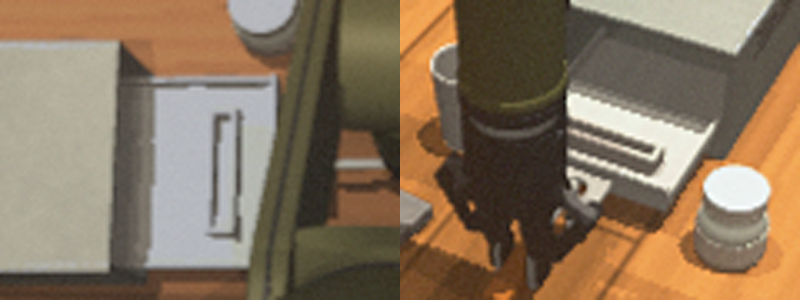

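```bash
python3 - <<'E'
from h import *
T=grab_frame("top");S=grab_frame("scene")
c=lambda x,y:(150+x*.3,170+y*.3); s=lambda x,y:(240+(x-400)*.3,145+y*.3)
print("front wall now",at_z(T,c(277,100),.052),"init",at_z(T,(194.3,221),.052))
print("slot T: inner corners z.048",[at_z(T,c(*p),.048).round(4) for p in((218,118),(236,113),(236,238),(214,232))])
print("slot end S",at_z(S,s(657,155),.048).round(4))
print("tray right edge S",at_z(S,s(716,122),.042).round(4),at_z(S,s(672,195),.052).round(4))
t=T["pixels"][195:250,185:240];
cv2.imwrite("pics/g.png",t)
np.set_printoptions(linewidth=250)
print(cv2.cvtColor(t,cv2.COLOR_BGR2GRAY)[5:50:1,20:50])
E
```

```text
front wall now [0.56693972 0.16455332 0.052     ] init [0.5107939  0.26257358 0.052     ]
slot T: inner corners z.048 [array([0.553 , 0.2107, 0.048 ]), array([0.5571, 0.1968, 0.048 ]), array([0.4596, 0.1927, 0.048 ]), array([0.464 , 0.2098, 0.048 ])]
slot end S [0.5655 0.2013 0.048 ]
tray right edge S [0.59   0.2696 0.042 ] [0.5984 0.1596 0.052 ]
[[186 189 185 ... 153  73  70]
 [186 186 183 ... 150  74  74]
 [184 184 186 ... 145  63  75]
 ...
 [184 185 185 ...  77  88  88]
 [183 185 184 ...  83  88  91]
 [186 186 184 ...  82  90  88]]
```

Tray is at its stop: 40 N reaction, and the front wall measures y≈0.165, i.e. 127 mm hole-to-face as expected. Now I relax, lift out and carry the hook back.

Request:
apply_moves([
  [1,0,5,0,0],
  [1,0,5,0,0],
  [1,0,5,15,0],
  [1,0,5,40,0],
  [1,0,5,80,0],
  [1,0,0,110,0],
  [1,0,0,110,0],
])

```text
t: 16.5
eef_pos: [0.5239, 0.0424, 0.1203]
orientation: [2.192, 2.249, 0.021]
ft_force: [0.5, 0.6, -1.8]
finger_gap: 0.0206
```

```bash
python3 st.py
```

```text
t 16.5 [0.5239 0.0424 0.1203] yawx 91.5 tilt [ 0.01   0.009 -1.   ] gap 0.020583034331576468 q6 -0.04 F [ 0.5  0.6 -1.8]
```

Request:
apply_moves([
  [1,-15,-40,0,5],
  [1,-35,-90,0,11],
  [1,-55,-145,0,17],
  [1,-75,-200,0,23],
  [1,-95,-250,0,29],
  [1,-115,-300,0,35],
  [1,-130,-335,0,40],
  [1,-136,-353,-15,42.5],
  [1,-136,-353,-40,42.5],
  [1,-136,-353,-70,42.5],
])

```text
t: 17.75
eef_pos: [0.3871, -0.3115, 0.0494]
orientation: [-1.229, -2.886, -0.019]
ft_force: [0.8, 0.2, -0.8]
finger_gap: 0.021
```

```bash
python3 st.py
```

```text
t 17.75 [ 0.3871 -0.3115  0.0494] yawx 133.9 tilt [ 0.001  0.013 -1.   ] gap 0.021010289108600203 q6 -1.54 F [ 0.8  0.2 -0.8]
```

Request:
apply_moves([
  [1,1,0,-30,0],
  [1,1,0,-48,0],
  [1,1,0,-54,0],
  [1,1,0,-57,0],
  [1,1,0,-57,0],
])

```text
t: 18.38
eef_pos: [0.3883, -0.3119, -0.0071]
orientation: [-1.23, -2.887, -0.018]
ft_force: [0.1, -0.7, -0.3]
finger_gap: 0.0206
```

```bash
python3 st.py
```

```text
t 18.375 [ 0.3883 -0.3119 -0.0071] yawx 133.9 tilt [ 0.002  0.012 -1.   ] gap 0.020605908467249353 q6 -1.54 F [ 0.1 -0.7 -0.3]
```

Request:
apply_moves([
  [1,0,0,-1,0],
  [0.7,0,0,-1,0],
  [0.4,0,0,-1,0],
  [0.4,0,0,-1,0],
  [0.4,0,0,-1,0],
  [0.4,0,0,15,0],
  [0.4,0,0,50,0],
  [0.4,0,0,105,0],
  [0.4,0,0,140,0],
  [0.4,0,0,145,0],
])

```text
t: 19.62
eef_pos: [0.3898, -0.3134, 0.1407]
orientation: [1.23, 2.888, 0.015]
ft_force: [0.3, -0.3, -0.4]
finger_gap: 0.0511
```

```bash
python3 st.py; python3 look.py 9 hook hook_tip slot
```

```text
t 19.625 [ 0.3898 -0.3134  0.1407] yawx 133.8 tilt [ 0.006  0.008 -1.   ] gap 0.05111456495798406 q6 -1.54 F [ 0.3 -0.3 -0.4]
hook scene 0.62 [152.3 321.1] [ 0.404 -0.317  0.004]
hook scene 0.58 [218.8 338. ] [ 0.56  -0.279  0.004]
hook top 0.78 [417.  276.2] [ 0.381 -0.312  0.004]
hook_tip scene 0.87 [146.9 281.8] [ 0.322 -0.243  0.006]
hook_tip scene 0.68 [258.9 184. ] [0.378 0.191 0.006]
hook_tip top 0.75 [393.4 301.1] [ 0.317 -0.25   0.006]
hook_tip top 0.47 [233.7 178.7] [0.636 0.172 0.006]
slot scene 0.82 [302.  189.1] [0.515 0.208 0.03 ]
slot top 0.88 [220.  220.2] [0.517 0.2   0.03 ]
```

Hook is back on the mat (finder agrees to a few mm). Next, the small plaque at (0.558, −0.288), width axis 108°.

Request:
apply_moves([
  [0.4,45,6,0,-7],
  [0.4,95,14,0,-14],
  [0.4,140,21,0,-21],
  [0.4,168,25,0,-26],
  [0.4,168,25,-30,-26],
  [0.4,168,25,-70,-26],
  [0.4,168,25,-95,-26],
  [0.4,168,25,-105,-26],
  [0.4,168,25,-105,-26],
])

```text
t: 21.15
eef_pos: [0.5552, -0.2861, 0.0306]
orientation: [-1.847, -2.535, -0.021]
ft_force: [0.5, 0.4, 0.9]
finger_gap: 0.0513
```

```bash
python3 st.py; python3 look.py 10 plaque
python3 -c "
import cv2,numpy as np;t=cv2.imread('pics/top9.png')[165:255,150:270];s=cv2.imread('pics/scene10.png')[265:355,170:290];r=lambda a:cv2.resize(a,(400,300),interpolation=2)
t3=cv2.imread('pics/top9.png')[240:315,370:470];s3=cv2.imread('pics/scene9.png')[145:235,240:360]
cv2.imwrite('pics/c10.png',np.vstack([np.hstack([r(t),r(s)]),np.hstack([r(t3),r(s3)])]))"
```

```text
t 21.15 [ 0.5552 -0.2861  0.0306] yawx 107.8 tilt [ 0.004  0.014 -1.   ] gap 0.05131557972324012 q6 -0.87 F [0.5 0.4 0.9]
plaque scene 0.95 [215.  338.6] [ 0.554 -0.285  0.006]
plaque scene 0.81 [218.8 270.4] [ 0.457 -0.131  0.006]
plaque scene 0.53 [243.2 344.4] [ 0.615 -0.267  0.006]
plaque top 0.56 [400.4 211. ] [ 0.551 -0.275  0.006]
plaque top 0.34 [293.2 271.7] [0.388 0.007 0.006]
```

View pics/c10.png

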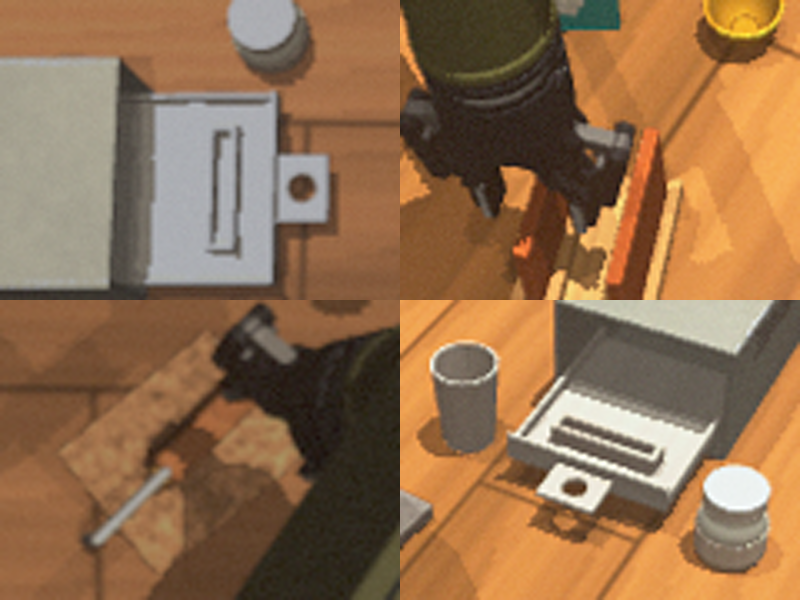

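The fingers straddle the smaller terracotta plaque (crop right 540,220) and clear the wide one. The hook lies on its mat and the tray is out, with the hole at lower right (577,487) and top-left (301,187). Gripping now.

Request:
apply_moves([
  [0.7,2,-1,3,0],
  [1,2,-1,3,0],
  [1,2,-1,3,0],
  [1,2,-1,3,0],
  [1,2,-1,3,0],
  [1,2,-1,3,0],
  [1,2,-1,3,0],
])

```text
t: 22.22
eef_pos: [0.5585, -0.2887, 0.037]
orientation: [1.849, 2.539, 0.02]
ft_force: [-2.6, -1.1, 6.2]
finger_gap: 0.0089
```

```bash
python3 st.py;python3 - <<'E'
from h import *
import cv2
T=cv2.imread('pics/top9.png');S=cv2.imread('pics/scene9.png')
fT=grab_frame("top");fS=grab_frame("scene")
ct=lambda x,y:(150+x*.3,165+y*.3); cs=lambda x,y:(240+(x-400)*.3,145+(y-300)*.3)
print("hole T",at_z(fT,ct(301,187),.04).round(4),"S",at_z(fS,cs(577,487),.04).round(4))
print("lip front mid T",at_z(fT,ct(329,189),.04).round(4))
print("lip S corners",[at_z(fS,cs(*p),.04).round(4) for p in((538,492),(598,512),(612,484))])
print("front wall top T",at_z(fT,ct(278,95),.052).round(4),at_z(fT,ct(274,282),.052).round(4))
print("front wall top S",at_z(fS,cs(509,434),.052).round(4),at_z(fS,cs(666,500),.052).round(4))
print("slot ends: T rails",[at_z(fT,ct(*p),.048).round(4) for p in((240,128),(237,252),(215,133),(210,250))])
print("slot S rails",[at_z(fS,cs(*p),.048).round(4) for p in((553,428),(655,464),(565,417),(664,450))])
for k in("slot","hole"):
    for f in(fT,fS):
        for r in finder.spot_point(k,f)[:1]: print(k,r["score"],at_z(f,r["at"],.03 if k=="slot" else .04).round(4))
E
```

```text
t 22.225 [ 0.5585 -0.2887  0.037 ] yawx 107.9 tilt [ 0.008  0.01  -1.   ] gap 0.008895388485534969 q6 -0.87 F [-2.6 -1.1  6.2]
hole T [0.5139 0.1456 0.04  ] S [0.5204 0.1427 0.04  ]
lip front mid T [0.5126 0.1237 0.04  ]
lip S corners [array([0.4946, 0.1222, 0.04  ]), array([0.5491, 0.1248, 0.04  ]), array([0.5444, 0.1596, 0.04  ])]
front wall top T [0.5841 0.1644 0.052 ] [0.4388 0.1621 0.052 ]
front wall top S [0.4447 0.162  0.052 ] [0.5965 0.1521 0.052 ]
slot ends: T rails [array([0.5585, 0.1937, 0.048 ]), array([0.4617, 0.192 , 0.048 ]), array([0.5543, 0.2131, 0.048 ]), array([0.4629, 0.2128, 0.048 ])]
slot S rails [array([0.472 , 0.1904, 0.048 ]), array([0.5688, 0.1905, 0.048 ]), array([0.4744, 0.2079, 0.048 ]), array([0.568 , 0.2097, 0.048 ])]
slot 0.6 [0.5089 0.2041 0.03  ]
slot 0.62 [0.5232 0.1981 0.03  ]
hole 0.66 [0.5172 0.1545 0.04  ]
hole 0.55 [0.5347 0.1241 0.04  ]
```

Request:
apply_moves([
  [1,0,0,20,0],
  [1,0,0,70,0],
  [1,0,0,118,0],
  [1,-5,55,118,9],
  [1,-10,115,118,18],
  [1,-15,175,118,28],
  [1,-20,235,118,38],
  [1,-26,295,118,48],
  [1,-32,355,118,57],
  [1,-38,415,118,66],
])

```text
t: 23.78
eef_pos: [0.5199, 0.1281, 0.1551]
orientation: [-0.159, -3.132, -0.018]
ft_force: [1.5, -0.3, -0.6]
finger_gap: 0.009
```

```bash
python3 st.py
```

```text
t 23.775 [0.5199 0.1281 0.1551] yawx 174.2 tilt [-0.005  0.012 -1.   ] gap 0.009033033620638902 q6 -1.32 F [ 1.5 -0.3 -0.6]
```

Request:
apply_moves([
  [1,-2,40,0,4],
  [1,-4,75,-10,7],
  [1,-4,76,-40,7],
  [1,-4,76,-62,7],
  [1,-4,76,-64,7],
  [1,-4,76,-64,7],
])

```text
t: 24.52
eef_pos: [0.5162, 0.2041, 0.0915]
orientation: [0.032, -3.135, -0.017]
ft_force: [-0.1, 0.3, -0.8]
finger_gap: 0.0085
```

```bash
python3 st.py; python3 look.py 11 slot plaque
python3 -c "
import cv2,numpy as np;t=cv2.imread('pics/top11.png')[170:260,160:280];s=cv2.imread('pics/scene11.png')[155:215,260:340];r=lambda a:cv2.resize(a,(800,600),interpolation=2);cv2.imwrite('pics/c11.png',r(s));cv2.imwrite('pics/c11t.png',r(t))
"
```

```text
t 24.525 [0.5162 0.2041 0.0915] yawx -178.8 tilt [-0.006  0.011 -1.   ] gap 0.008493962231147296 q6 -1.31 F [-0.1  0.3 -0.8]
slot scene 0.83 [302.2 191.1] [0.519 0.201 0.03 ]
slot top 0.96 [221.8 221.6] [0.513 0.195 0.03 ]
slot top 0.38 [234.6 177.7] [0.632 0.166 0.03 ]
plaque scene 0.6 [219.3 271.4] [ 0.46  -0.133  0.006]
plaque scene 0.56 [303.3 180.3] [0.489 0.269 0.006]
plaque top 0.58 [342.9 244.1] [ 0.461 -0.122  0.006]
```

View pics/c11.png

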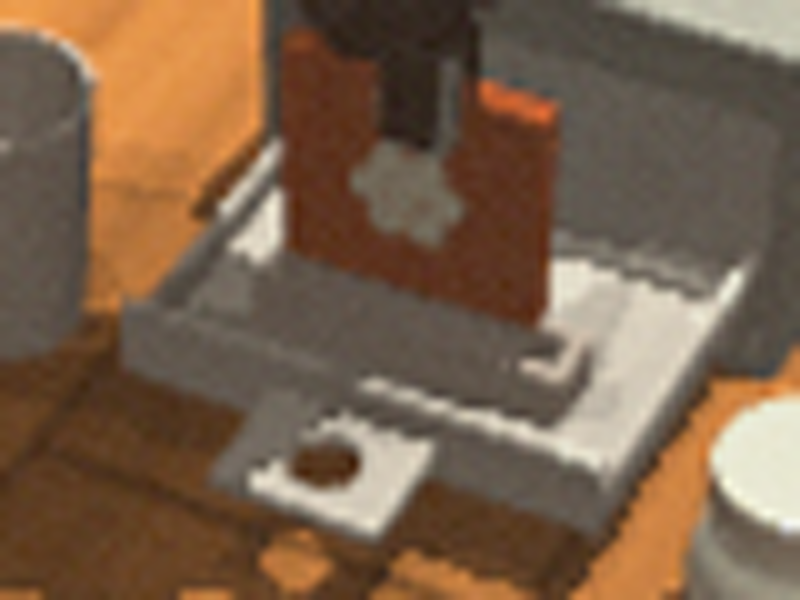

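Scene crop: plaque's lower edge runs from (288,255) to (545,325), parallel to the slot and roughly above it. The right slot end is at (570,355). Now a rectified numeric profile to fix the offset.

```bash
python3 - <<'E'
from h import *
S=grab_frame("scene");T=grab_frame("top")
c=lambda x,y:(x/10+260,y/10+155)
print("plaque corners",at_z(S,c(288,255),.0605).round(4),at_z(S,c(545,325),.0605).round(4),"expected", (.4762,.1985),(.5562,.1995))
yaw=np.radians(1.2)
ex=np.array([np.cos(yaw),np.sin(yaw),0]);ey=np.array([-np.sin(yaw),np.cos(yaw),0])
def prof(f,im,z,us,vs):
    out=[]
    for v in vs:
        P=np.array([proj(f,np.array([.516,.2,z])+u*ex+v*ey) for u in us],np.float32)
        out.append(cv2.remap(im,P[None,:,0],P[None,:,1],1).mean())
    return np.array(out)
vs=np.arange(-.05,.04,.0015)
iS=cv2.imread('pics/scene9.png',0);iT=cv2.imread('pics/top9.png',0)
a=prof(S,iS,.048,np.arange(-.03,.03,.002),vs);b=prof(T,iT,.048,np.arange(-.03,.03,.002),vs)
for v,x,y in zip(vs,a,b): print(f"{.2+v:.4f} {x:.0f} {y:.0f}",end=" | ")
print()
us=np.arange(-.07,.07,.002)
print([(round(.516+u,3),int(prof(S,iS,.048,[u],[.0]) [0]),int(prof(T,iT,.048,[u],[.0])[0])) for u in us])
E
```

```text
plaque corners [0.4802 0.1927 0.0605] [0.5573 0.2002 0.0605] expected (0.4762, 0.1985) (0.5562, 0.1995)
0.1500 212 129 | 0.1515 209 132 | 0.1530 196 136 | 0.1545 168 143 | 0.1560 130 150 | 0.1575 102 155 | 0.1590 90 158 | 0.1605 89 158 | 0.1620 95 145 | 0.1635 109 127 | 0.1650 134 120 | 0.1665 168 126 | 0.1680 203 149 | 0.1695 227 164 | 0.1710 236 172 | 0.1725 230 173 | 0.1740 204 173 | 0.1755 160 173 | 0.1770 118 173 | 0.1785 95 174 | 0.1800 90 173 | 0.1815 91 173 | 0.1830 92 173 | 0.1845 92 173 | 0.1860 91 173 | 0.1875 94 173 | 0.1890 103 173 | 0.1905 120 160 | 0.1920 146 138 | 0.1935 175 109 | 0.1950 200 97 | 0.1965 207 124 | 0.1980 186 150 | 0.1995 148 169 | 0.2010 113 173 | 0.2025 95 174 | 0.2040 89 174 | 0.2055 91 173 | 0.2070 101 170 | 0.2085 118 152 | 0.2100 144 127 | 0.2115 176 99 | 0.2130 206 90 | 0.2145 226 123 | 0.2160 235 150 | 0.2175 237 168 | 0.2190 237 173 | 0.2205 236 174 | 0.2220 235 174 | 0.2235 235 174 | 0.2250 235 174 | 0.2265 235 174 | 0.2280 235 174 | 0.2295 235 173 | 0.2310 236 174 | 0.2325 236 174 | 0.2340 236 174 | 0.2355 236 174 | 0.2370 235 173 | 0.2385 23
[... 1462 characters left out ...]
loat64(0.54), 139, 172), (np.float64(0.542), 121, 173), (np.float64(0.544), 127, 173), (np.float64(0.546), 146, 171), (np.float64(0.548), 150, 171), (np.float64(0.55), 132, 166), (np.float64(0.552), 121, 157), (np.float64(0.554), 133, 151), (np.float64(0.556), 148, 152), (np.float64(0.558), 172, 158), (np.float64(0.56), 202, 166), (np.float64(0.562), 233, 172), (np.float64(0.564), 192, 173), (np.float64(0.566), 138, 174), (np.float64(0.568), 97, 173), (np.float64(0.57), 162, 173), (np.float64(0.572), 224, 173), (np.float64(0.574), 233, 173), (np.float64(0.576), 235, 164), (np.float64(0.578), 235, 132), (np.float64(0.58), 233, 95), (np.float64(0.582), 233, 105), (np.float64(0.584), 233, 134)]
```

Request:
apply_moves([
  [1,-0.5,2.4,0,0],
  [1,-0.5,2.4,-8,0],
  [1,-0.5,2.4,-13,0],
  [1,-0.5,2.4,-17,0],
  [1,-0.5,2.4,-20,0],
  [1,-0.5,2.4,-20,0],
])

```text
t: 25.68
eef_pos: [0.5157, 0.207, 0.0711]
orientation: [0.031, -3.135, -0.019]
ft_force: [-0.1, 1.8, -0.9]
finger_gap: 0.0084
```

```bash
python3 st.py
```

```text
t 25.675 [0.5157 0.207  0.0711] yawx -178.9 tilt [-0.006  0.012 -1.   ] gap 0.008416246012455312 q6 -1.3 F [-0.1  1.8 -0.9]
```

Request:
apply_moves([
  [1,0,0.6,-3,0],
  [1,0,0.6,-6,0],
  [1,0,0.6,-8,0],
  [1,0,0.6,-9,0],
  [1,0,0.6,-9,0],
])

```text
t: 26.3
eef_pos: [0.5156, 0.2075, 0.0619]
orientation: [0.031, -3.135, -0.018]
ft_force: [0.6, 0.1, -1.0]
finger_gap: 0.0083
```

```bash
python3 st.py
```

```text
t 26.3 [0.5156 0.2075 0.0619] yawx -178.9 tilt [-0.006  0.012 -1.   ] gap 0.008343627467826568 q6 -1.3 F [ 0.6  0.1 -1. ]
```

Free of side force, about 1 mm above the floor. Lower gently until contact; that also confirms the height.

Request:
apply_moves([
  [1,0,0,-1,0],
  [1,0,0,-2,0],
  [1,0,0,-3,0],
  [1,0,0,-3,0],
])

```text
t: 26.8
eef_pos: [0.5157, 0.2076, 0.0609]
orientation: [0.031, -3.136, -0.019]
ft_force: [-3.8, -0.9, 13.1]
finger_gap: 0.0086
```

```bash
python3 st.py
```

```text
t 26.8 [0.5157 0.2076 0.0609] yawx -178.9 tilt [-0.005  0.012 -1.   ] gap 0.008619648376988538 q6 -1.3 F [-3.8 -0.9 13.1]
```

Floor contact is at reading 0.0609, as predicted (0.061). Release and retreat straight up.

Request:
apply_moves([
  [1,0,0,0,0],
  [0.8,0,0,0,0],
  [0.7,0,0,0,0],
  [0.6,0,0,0,0],
  [0.6,0,0,0,0],
  [0.6,0,0,15,0],
  [0.6,0,0,50,0],
  [0.6,0,0,100,0],
  [0.6,0,-50,130,0],
  [0.6,0,-110,130,0],
])

```text
t: 28.05
eef_pos: [0.5186, 0.0976, 0.1954]
orientation: [-0.036, 3.137, 0.02]
ft_force: [0.9, 1.1, -0.2]
finger_gap: 0.0344
```

Request:
apply_moves([
  [0.6,-10,-60,0,0],
  [0.6,-20,-120,0,0],
  [0.6,-20,-160,0,0],
  [0.6,-20,-160,0,0],
])

```text
t: 28.55
eef_pos: [0.4989, -0.0651, 0.1966]
orientation: [-0.029, 3.136, 0.018]
ft_force: [-0.4, 0.9, -0.1]
finger_gap: 0.0343
```

```bash
python3 st.py; python3 look.py 12 plaque hook hook_tip slot wide_plaque tumbler jar bowl | awk '$3>0.4'
python3 - <<'E'
from h import *
# rectified check: terracotta plaque in the tray region
S=grab_frame("scene");T=grab_frame("top")
for n,f in(("S",S),("T",T)):
    h=cv2.cvtColor(f["pixels"],cv2.COLOR_BGR2HSV)
    x0,y0=proj(f,[.5155,.2065,.07]).astype(int)
    for r in finder.cut_out("plaque",f)[:3]:
        ys,xs=np.nonzero(r["mask"])
        if abs(xs.mean()-x0)<20 and abs(ys.mean()-y0)<20:
            print(n,"plaque mask rect",xs.min(),xs.max(),ys.min(),ys.max(),r["score"])
    P=[proj(f,[.5155+u,.2075+v,z]) for u in(-.04,.04) for v in(-.005,.005) for z in(.048,.105)]
    P=np.array(P);print(n,"expected if home",P.min(0).round(1),P.max(0).round(1))
    P=np.array([proj(f,[.5155+u,.2075+v,.105]) for u in(-.04,.04) for v in(-.005,.005)]);print("  top edge",P.round(1).tolist())
E
```

```text
t 28.55 [ 0.4989 -0.0651  0.1966] yawx -178.9 tilt [ 0.006  0.012 -1.   ] gap 0.03427394529809537 q6 -1.82 F [-0.4  0.9 -0.1]
plaque scene 0.77 [217.  271.7] [ 0.455 -0.137  0.006]
plaque scene 0.65 [302.3 186.9] [0.5   0.241 0.006]
plaque top 0.78 [213.7 224.6] [0.509 0.221 0.006]
plaque top 0.57 [341.6 244.7] [ 0.46  -0.119  0.006]
hook scene 0.88 [150.6 319.9] [ 0.399 -0.317  0.004]
hook top 0.64 [416.3 274.1] [ 0.387 -0.311  0.004]
hook_tip scene 0.96 [145.3 284.2] [ 0.324 -0.25   0.006]
hook_tip scene 0.59 [320.  129.8] [0.421 0.537 0.006]
hook_tip top 0.76 [390.6 299.6] [ 0.321 -0.243  0.006]
slot scene 0.62 [302.6 188.1] [0.515 0.213 0.03 ]
slot top 0.78 [221.9 220.6] [0.516 0.195 0.03 ]
wide_plaque scene 0.67 [246.  343.9] [ 0.619 -0.263  0.006]
wide_plaque scene 0.46 [149.2 318.8] [ 0.395 -0.317  0.006]
wide_plaque top 0.43 [397.4 188.8] [ 0.612 -0.269  0.006]
tumbler scene 0.84 [259.3 184.3] [0.377 0.196 0.   ]
tumbler top 0.6 [221.8 278.3] [0.368 0.194 0.   ]
jar top 0.91 [232.4 179.1] [0.636 0.176 0.   ]
bowl scene 0.62 [271.2 274.4] [ 0.575 -0.076  0.   ]
bowl top 0.66 [162.4 223.6] [0.511 0.361 0.   ]
S plaque mask rect 289 314 165 189 0.95
S plaque mask rect 271 364 111 208 0.4
S expected if home [289.  163.8] [316.6 190.1]
  top edge [[289.0, 165.8], [290.7, 163.8], [315.0, 174.6], [316.6, 172.5]]
T plaque mask rect 210 218 203 237 0.84
T expected if home [209. 200.] [218.6 235.2]
  top edge [[213.1, 232.3], [209.0, 232.2], [214.6, 200.0], [210.5, 200.0]]
```

Mask extents match the upright, seated plaque to within 1–2 px in both cameras. The hook is on its mat and the bystanders are in place, so I'm handing it in.

```bash
python3 -c "
from h import *
print(robot.job_done())"
```

```text
the job is handed in; nothing more can be done
None
```

The job is handed in at about 29 s on the robot's clock. The hook pulled the tray to its stop, went back prong down on its mat, and the smaller plaque stands in the tray's slot; no verdict was reported.

**Last checks that agreed**
- **Tray:** it met 40 N at its stop. Its front wall then lay where a full 110 mm pull would put it, judged from the cabinet's face.
- **Plaque:** it met the slot floor at 60.9 mm on the state reading, against 61 mm predicted. After release its outline matched an upright, seated plaque in both cameras, within 2 px except at the top view's upper edge, which was 3 px off.
- **Hook and other things:** the hook, larger plaque, tumbler and jar were found within about 8 mm of their start positions. The bowl was found there only in the scene camera; the top camera's best answer for it was the cabinet. I did not re-measure the bottle, brush, dish or tin, and the arm stayed clear of them.

**What failed or disagreed**
- **First grasp:** the first attempt at the hook shut on top of its handle with about 31 N, because the fingertips stand about 20 mm higher than the state says. The hook was not visibly shifted. I corrected for the offset from then on.
- **Cameras:** the two cameras differ by 3–6 mm around the tray. I used averages and checked forces on the way in.

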